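# Face up the cartons in a parts-store rack bay

### The arm

A 6-joint arm with a two-finger parallel gripper is mounted at the origin on the work surface. World frame = base frame: x ahead of the robot, y to its left, z up, the work surface at z = 0. Lengths are in m, angles in rad, forces in N, time in s.
With the tool pointing down it reaches from about 0.425 to 0.95 m from the base axis. Payload 3.5 kg.
Tool frame: the origin (TCP) lies midway between the tips of the shut fingers; the grasp point (between the pads) lies 19 mm behind it; z points along the fingers, y is the line along which they close (so a half turn about z gives the same grasp; the last joint's range is limited). The gripper opens to 85 mm and grips with 20 to 120 N. Pads are 22 mm wide; open, the fingers measure 114 mm over their backs; the gripper's body (76 mm by 85 mm) begins 54 mm behind the grasp point. The pads swing forward as they close: fully open they stand 13 mm farther back than shut.
Start: joints at [1.166, 0.286, 1.577, -0, 1.279, -0.15], TCP at [0.17, 0.653, 0.231] pointing down, gripper open.
Joint ranges: [-2.77, 2.77], [-0.9, 2.22], [0.21, 2.48], [-1.53, 4.67], [0.24, 2.81], [-2.84, 2.84]. Speed limits (rad/s): [2.79, 2.79, 3.14, 3.14, 3.14, 3.14].

### API

Orientations are given as a unit quaternion [x, y, z, w].
In Python, from plant import ctrl gives the robot as it stands.
- The arm moves only by the tool move_arm, never from a script. Its argument "plan" is a list of rows, each an object of numbers: "x", "y", "z": the shift along the tool's x, y, z in m; "yaw": the turn about the tool's z in rad; "fingers": the closure, from 0 (fully open) to 1 (shut). In form: [{"x": .., "y": .., "z": .., "yaw": .., "fingers": ..}, ...]. A call has 1 to 5 rows; each row is the pose to reach, as a shift and turn from the pose commanded when the call began, along the tool's axes at that moment; what a row does not reach only later rows make up. A row lasts 1/10 s, in which the tool goes at most 50 mm and 8.59 degrees, less where a joint would pass 70% of its speed; a pose out of reach is approached as far as the arm can. A call with a gripper value outside its range is refused whole. The fingers move at their own pace and stop on an object; "force" is the grip in N (left out, the last holds). Time passes only in rows, so rows that repeat a pose let the fingers close. It gives the time, the measured TCP pose, the force, the opening and the grip force at its end, in the units of the state.
- ctrl.get_state(): the state, without advancing time (a new reading comes with each control period).
- ctrl.read_camera(name): name is "scene" or "top" or "wrist"; returns the picture (384x512x3 uint8, red, green, blue); there is no depth.
- ctrl.camera_model(name): a dict with "intrinsics" (3x3 intrinsics, pixels), "cam_to_world" (4x4, takes a point from camera to world coordinates); the wrist camera has in their place "tool_from_camera" (4x4, takes a point from camera to tool coordinates, whose origin is the TCP and whose axes are the flange's). Camera axes: x right, y up, looking along -z (the intrinsics and any distortion apply to the point x, -y, -z); pixel columns grow to the right and rows downward; lengths in m; the calibration is good to about 2 mm. The wrist camera is an equidistant fisheye: a pixel r from the principal point sees the ray r / f radians off the axis. A picture is of the moment at which its call begins: read the wrist's pose just before it. camera_model takes no time and is no camera call.
- ctrl.sign_off(): hands the job in; it is judged then, once.
The state is a dict: "time": time; "qpos": joint angles; "dq": joint speeds; "joint_efforts": joint torques, N m; "eef_pos": TCP position; "tcp_rot": TCP orientation; "contact_force": force on the tool from outside, world axes, zero at the start; "wrist_torque": the same for the moment, N m; "opening": opening from 0.0 (shut) to 1.0 (fully open); "finger_force": force on a finger pad.
Only numpy, scipy, OpenCV 4.12 (cv2) and the standard library are available. Lean on these libraries where they do the work, as an engineer would, in place of code of your own. Each camera call takes 0.05 s, during which the arm holds its last target. There are 200 camera calls.

### The job

Tidy this rack bay: nudge the three cartons into one straight, even row under the wire deck, one squarely in line with each of the three label plates (either way round but narrow end to the front; any carton may take any place), with their backs up against the back stop. Push gently: no more than 40 N against the stop. Leave the spray can and the pot standing where they are between the places.

Things in the scene. Friction and masses are not known exactly. Their poses are not given: they have to be found in the camera images.
- carton_low: Lowest of the three alike cartons: plain cardboard carton standing upright, 80 mm deep (its x) x 60 mm wide (its y) x 70 mm high, about 0.3 kg; origin at the centre of its underside, z up
- carton_mid: Middle-sized of the three alike cartons: plain cardboard carton standing upright, 80 mm deep (its x) x 60 mm wide (its y) x 80 mm high, about 0.3 kg; origin at the centre of its underside, z up
- carton_tall: Tallest of the three alike cartons: plain cardboard carton standing upright, 80 mm deep (its x) x 60 mm wide (its y) x 90 mm high, about 0.3 kg; origin at the centre of its underside, z up
- bay: Rack bay on the bench, in mm. Origin on the bench, x into the bay (away from the robot), y left, z up. Grey floor board, top at z = 18, x = -170 to 150, 490 wide. Posts at y = +/-232 carry a wire deck over its back part; in front of x = 20 it is open above. Three pale label plates 60 wide on the front edge at y = 130, 0, -130.
- deck_edge (a point): Lower front edge of the deck's front beam, at mid-width (bay x = 20, z = 160 mm). The beam is 25 mm deep and 25 mm high and spans the full width; behind it wires 6 mm thick, 48 mm apart, run at z = 188 mm to a rear beam at bay x = 140 to 156 mm. Axes as the bay's.
- stop: The back stop, a low dark steel strip 36 mm high across the back of the bay floor, 440 mm long; origin at the middle of the bottom edge of its front face (bay x = 128 mm), x into the bay.
- aerosol: Aluminium spray can standing close to the back stop between two of the places, 40 mm diameter, 112 mm high; origin at the centre of its underside. To be left standing.
- grease_pot: Grey pot with a black cap, standing close to the back stop between the other two places, 40 mm diameter, 60 mm high; origin at the centre of its underside. To be left standing.
- place0 (a point): The left place (seen from the robot), in line with the left label plate: where the centre of a carton's underside is when its back touches the stop (bay x = 88, y = +130, z = 18 mm); axes as the bay's.
- place1 (a point): The middle place (seen from the robot), in line with the middle label plate: where the centre of a carton's underside is when its back touches the stop (bay x = 88, y = 0, z = 18 mm); axes as the bay's.
- place2 (a point): The right place (seen from the robot), in line with the right label plate: where the centre of a carton's underside is when its back touches the stop (bay x = 88, y = -130, z = 18 mm); axes as the bay's.
Mind the look-alikes: they are no part of the job. What is shaped like the carton_mid but yellow is not meant.

How it is judged:
By the outcome, as a careful person would: the job done as asked, in the order asked, and still so for the second after the job is handed in, with the robot touching nothing.
It also fails if it takes over 72 s, if anything falls off the work surface, if the arm or the gripper's body presses on something with over 40 N, if the wrist force passes 120 N, or if a joint passes its speed limit or range.

## Working session

There is one attempt and no reset: what is moved stays moved. The work goes in short steps, Python scripts to look and compute and a tool call to move; the robot and the scene stay as the last step left them, time stands still between calls to the robot, and variables do not carry over. Pictures are saved under pics/ and viewed, at most 10 in all, crops included, and the job is handed in when it is done.

Besides the shell and the picture viewer there is one more tool, called after "Emit:" by a JSON object that holds its "method" and its "body". move_arm: Moves the arm, as the interface text tells. Its arguments: {"type":"object","properties":{"plan":{"type":"array"},"force":{"type":"number"}},"required":["plan"]}

```bash
mkdir -p pics; ls; python3 - <<'E'
from plant import ctrl
import cv2,numpy as np
np.set_printoptions(precision=4,suppress=True)
print(ctrl.get_state())
for n in("scene","top","wrist"):
    im=ctrl.read_camera(n); cv2.imwrite(f"pics/{n}0.png",im[...,::-1]); print(n,ctrl.camera_model(n))
a=cv2.imread("pics/scene0.png");b=cv2.imread("pics/top0.png")
cv2.imwrite("pics/both0.png",cv2.resize(np.vstack([a,b]),None,fx=.78,fy=.78))
E
```

```text
pics
{'time': 0.0, 'qpos': array([ 1.166 ,  0.2872,  1.5782, -0.    ,  1.2786, -0.15  ]), 'dq': array([-0.0019,  0.0009, -0.0008,  0.0022,  0.0004, -0.0004]), 'joint_efforts': array([  0.0005, -40.5996, -29.2622,  -0.0002,   0.0059,   0.    ]), 'eef_pos': array([0.1698, 0.6526, 0.2299]), 'tcp_rot': array([ 0.127 ,  0.9919, -0.0011, -0.0003]), 'contact_force': array([0.081 , 0.118 , 0.5694]), 'wrist_torque': array([-0.0381, -0.0001, -0.0107]), 'finger_force': 0.0, 'opening': 1.0048133638553274}
scene {'intrinsics': array([[427.96  ,   0.    , 255.1968],
       [  0.    , 427.96  , 188.0762],
       [  0.    ,   0.    ,   1.    ]]), 'cam_to_world': array([[ 0.7006, -0.6442,  0.3068,  0.8652],
       [ 0.7135,  0.6285, -0.3096, -0.3443],
       [ 0.0066,  0.4358,  0.9   ,  0.9019],
       [ 0.    ,  0.    ,  0.    ,  1.    ]])}
top {'intrinsics': array([[348.7532,   0.    , 254.6069],
       [  0.    , 348.7532, 194.4764],
       [  0.    ,   0.    ,   1.    ]]), 'cam_to_world': array([[ 0.0207,  0.9904, -0.1366,  0.5116],
       [-0.9995,  0.024 ,  0.0223, -0.0571],
       [ 0.0254,  0.1361,  0.9904,  0.9092],
       [ 0.    ,  0.    ,  0.    ,  1.    ]])}
wrist {'intrinsics': array([[297.3186,   0.    , 249.4944],
       [  0.    , 297.3186, 188.6027],
       [  0.    ,   0.    ,   1.    ]]), 'tool_from_camera': array([[ 0.001 ,  0.9447,  0.3279,  0.0852],
       [ 1.    , -0.0008, -0.0008, -0.0001],
       [-0.0004,  0.3279, -0.9447, -0.1425],
       [ 0.    ,  0.    ,  0.    ,  1.    ]])}
```

View pics/both0.png

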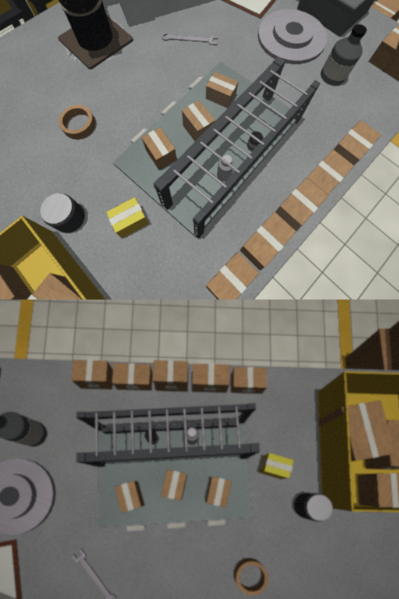

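```bash
python3 - <<'E'
import cv2,numpy as np
b=cv2.imread("pics/top0.png")
cv2.imwrite("pics/top0b.png",cv2.resize(b,(800,600),interpolation=cv2.INTER_CUBIC))
E
```

```text
(no output)
```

View pics/top0b.png

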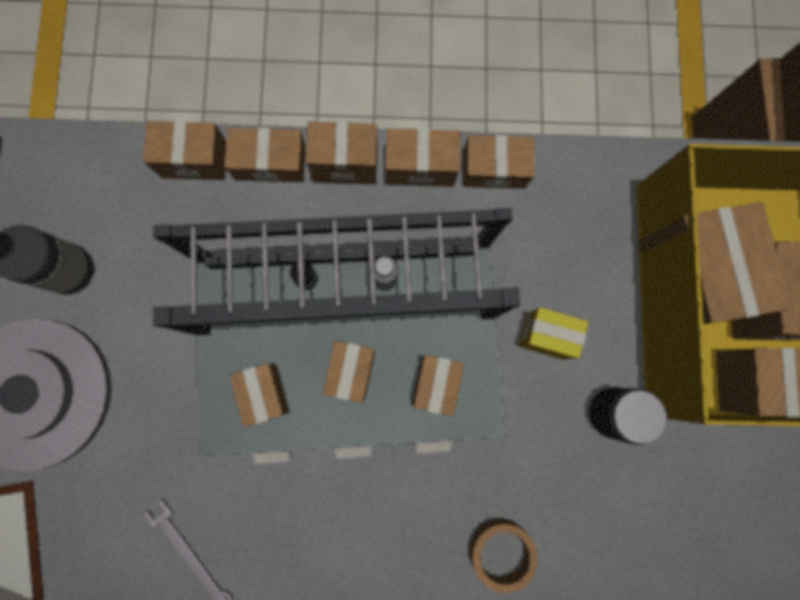

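Both pictures show three taped cartons on the grey board, at top-picture (800×600) pixels (258,393), (349,372) and (438,385). The label plates are at (271,457), (352,452) and (433,447), the pot at (305,272) and the can at (385,268).

Things that could be taken for the cartons:
- the yellow box at (558,333), which is the decoy
- the row of five cartons behind the bay, at y≈150
- the cartons in the yellow crate, around (745,260) and (780,390)

I choose the three on the grey board.

```bash
cat > h.py <<'E'
import numpy as np,cv2
from plant import ctrl
from scipy.spatial.transform import Rotation as R
np.set_printoptions(precision=4,suppress=True)
def ray(name,uv,st=None):
    m=ctrl.camera_model(name);K=m["intrinsics"];uv=np.atleast_2d(uv).astype(float)
    p=(uv-K[:2,2])/[K[0,0],K[1,1]]
    if name=="wrist":
        r=np.linalg.norm(p,axis=1,keepdims=True);d=np.c_[p/np.maximum(r,1e-9)*np.sin(r),np.cos(r)]
        T=np.eye(4);T[:3,:3]=R.from_quat(st["tcp_rot"]).as_matrix();T[:3,3]=st["eef_pos"];T=T@m["tool_from_camera"]
    else: d=np.c_[p,np.ones(len(p))];T=m["cam_to_world"]
    return T[:3,3],(d*[1,-1,-1])@T[:3,:3].T
def onz(name,uv,z,st=None):
    o,d=ray(name,uv,st);return o+d*((z-o[2])/d[:,2:])
def tri(o1,d1,o2,d2):
    d1=d1/np.linalg.norm(d1);d2=d2/np.linalg.norm(d2)
    s=np.linalg.lstsq(np.c_[d1,-d2],o2-o1,rcond=None)[0]
    a=o1+s[0]*d1;b=o2+s[1]*d2;return (a+b)/2,np.linalg.norm(a-b)
def blobs(mask,lo,hi):
    cs=cv2.findContours(mask.astype(np.uint8),cv2.RETR_EXTERNAL,cv2.CHAIN_APPROX_NONE)[0]
    return [c for c in cs if lo<cv2.contourArea(c)<hi]
E
python3 - <<'E'
from h import *
t=cv2.imread("pics/top0.png");hsv=cv2.cvtColor(t,cv2.COLOR_BGR2HSV)
lab=np.zeros(t.shape[:2],bool);lab[275:305,150:300]=(t.min(2)>120)[275:305,150:300]
P=[]
for c in blobs(lab,20,400):
    (u,v),s,a=cv2.minAreaRect(c);w=onz("top",(u,v),.018)[0];P.append(w);print("label",u,v,s,w)
m=(hsv[...,0]<20)&(hsv[...,1]>60)&(hsv[...,2]>60)
box=np.zeros_like(m);box[210:275,140:300]=m[210:275,140:300]
box=cv2.morphologyEx(box.astype(np.uint8),cv2.MORPH_CLOSE,np.ones((9,9)))
for c in blobs(box,200,3000):
    r=cv2.minAreaRect(c);print("carton",r,onz("top",r[0],.09)[0])
print(t[250,165],hsv[250,160],onz("top",[(385/1.5625,268/1.5625)],.11),onz("top",[(305/1.5625,272/1.5625)],.06))
print(R.from_quat(ctrl.get_state()["tcp_rot"]).as_matrix())
E
```

```text
label 173.064697265625 292.3411560058594 (6.672595977783203, 22.01189613342285) [0.3857 0.1192 0.018 ]
label 225.53465270996094 288.8465270996094 (6.9652605056762695, 23.18436622619629) [ 0.3964 -0.0099  0.018 ]
label 277.0507507324219 285.7106628417969 (6.697222709655762, 22.229080200195312) [ 0.4062 -0.138   0.018 ]
carton ((163.8584747314453, 252.2547149658203), (34.75221633911133, 27.60947036743164), 74.05460357666016) [0.4852 0.1307 0.09  ]
carton ((280.03851318359375, 246.1923370361328), (26.83286476135254, 34.76426696777344), 11.888657569885254) [ 0.5045 -0.1373  0.09  ]
carton ((222.7228240966797, 237.44166564941406), (26.83286476135254, 35.279293060302734), 11.888657569885254) [ 0.5219 -0.0035  0.09  ]
[146 158 161] [ 24  22 162] [[ 0.6754 -0.0549  0.11  ]] [[0.676  0.0714 0.06  ]]
[[-0.9677  0.2521 -0.0007]
 [ 0.2521  0.9677 -0.0017]
 [ 0.0003 -0.0019 -1.    ]]
```

Emit:
{"method": "move_arm", "body": {"plan": [{"x": -0.22, "y": -0.11, "z": -0.04}, {"x": -0.22, "y": -0.11, "z": -0.04}, {"x": -0.22, "y": -0.11, "z": -0.04}, {"x": -0.22, "y": -0.11, "z": -0.04}, {"x": -0.22, "y": -0.11, "z": -0.04}]}}

```text
validation failed for argument at $.pl...
```

Emit:
{"method": "move_arm", "body": {"plan": [{"x": -0.14, "y": -0.16, "z": -0.03}, {"x": -0.14, "y": -0.16, "z": -0.03}, {"x": -0.14, "y": -0.16, "z": -0.03}, {"x": -0.14, "y": -0.16, "z": -0.03}, {"x": -0.14, "y": -0.16, "z": -0.03}]}}

```text
validation failed for argument at $.pl...
```

Emit:
{"method": "move_arm", "body": {"plan": [{"x": -0.063, "y": -0.242, "yaw": -0.15}, {"x": -0.063, "y": -0.242, "yaw": -0.3}, {"x": -0.063, "y": -0.242, "yaw": -0.334}, {"x": -0.063, "y": -0.242, "yaw": -0.334}, {"x": -0.063, "y": -0.242, "yaw": -0.334}]}}

```text
validation failed for argument at $.pl...
```

```bash
python3 - <<'E'
from h import *
st=ctrl.get_state();im=ctrl.read_camera("wrist")
cv2.imwrite("pics/w1.png",im[...,::-1]);np.save("w1.npy",np.r_[st["eef_pos"],st["tcp_rot"]])
cv2.imwrite("pics/w1b.png",cv2.resize(im[...,::-1],(800,600),interpolation=cv2.INTER_CUBIC))
print(st["time"],st["eef_pos"],st["tcp_rot"])
E
```

```text
0.15 [0.1699 0.6527 0.2302] [ 0.1271  0.9919 -0.0009 -0.0003]
```

View pics/w1b.png

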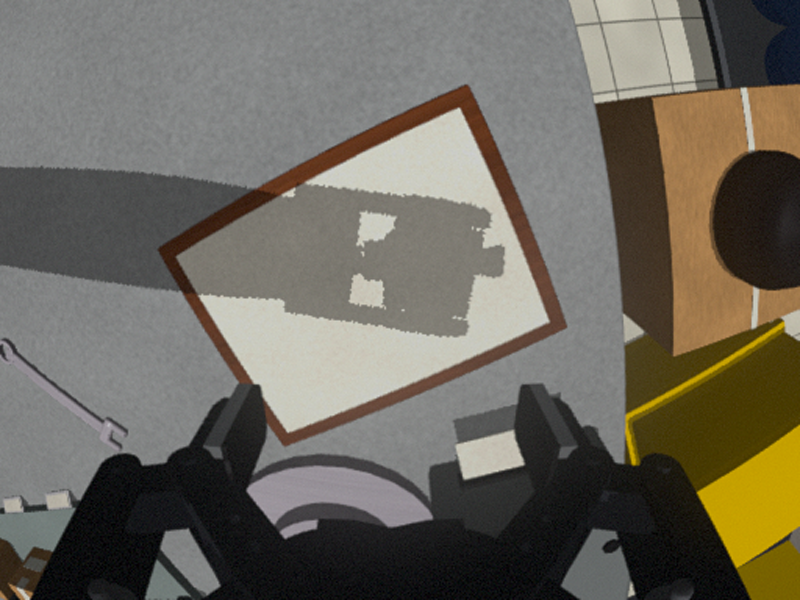

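The wrist picture shows only the bench away from the bay, with the gripper open. The move calls were refused and nothing moved, so I'll give all five fields in every row.

Emit:
{"method": "move_arm", "body": {"plan": [{"x": -0.22, "y": -0.11, "z": -0.05, "yaw": 0, "fingers": 0}, {"x": -0.22, "y": -0.11, "z": -0.05, "yaw": 0, "fingers": 0}, {"x": -0.22, "y": -0.11, "z": -0.05, "yaw": 0, "fingers": 0}, {"x": -0.22, "y": -0.11, "z": -0.05, "yaw": 0, "fingers": 0}, {"x": -0.22, "y": -0.11, "z": -0.05, "yaw": 0, "fingers": 0}]}}

```text
time: 0.7
eef_pos: [0.3555, 0.4905, 0.2814]
tcp_rot: [0.127, 0.992, -0.0, -0.0]
contact_force: [0.3, 0.3, 0.3]
opening: 0.999
finger_force: 0.0
```

Emit:
{"method": "move_arm", "body": {"plan": [{"x": -0.18, "y": -0.16, "z": -0.04, "yaw": 0, "fingers": 0}, {"x": -0.18, "y": -0.16, "z": -0.04, "yaw": 0, "fingers": 0}, {"x": -0.18, "y": -0.16, "z": -0.04, "yaw": 0, "fingers": 0}, {"x": -0.18, "y": -0.16, "z": -0.04, "yaw": 0, "fingers": 0}, {"x": -0.18, "y": -0.16, "z": -0.04, "yaw": 0, "fingers": 0}]}}

```text
time: 1.2
eef_pos: [0.4893, 0.2896, 0.3215]
tcp_rot: [0.127, 0.992, 0.0, 0.0]
contact_force: [1.5, 1.2, -0.3]
opening: 0.999
finger_force: 0.0
```

Emit:
{"method": "move_arm", "body": {"plan": [{"x": -0.12, "y": -0.22, "z": 0, "yaw": -0.12, "fingers": 0}, {"x": -0.12, "y": -0.22, "z": 0, "yaw": -0.24, "fingers": 0}, {"x": -0.12, "y": -0.22, "z": 0, "yaw": -0.334, "fingers": 0}, {"x": -0.12, "y": -0.22, "z": 0, "yaw": -0.334, "fingers": 0}, {"x": -0.12, "y": -0.22, "z": 0, "yaw": -0.334, "fingers": 0}]}}

```text
time: 1.7
eef_pos: [0.5489, 0.0472, 0.3211]
tcp_rot: [-0.04, 0.999, 0.0, 0.0]
contact_force: [1.1, 0.4, 0.7]
opening: 0.998
finger_force: 0.0
```

```bash
python3 - <<'E'
from h import *
st=ctrl.get_state();print(st["time"],st["eef_pos"],st["contact_force"]);print(R.from_quat(st["tcp_rot"]).as_matrix())
E
```

```text
1.7 [0.5489 0.0472 0.3211] [1.1142 0.403  0.657 ]
[[-0.9969 -0.0792  0.0003]
 [-0.0792  0.9969  0.0001]
 [-0.0003  0.0001 -1.    ]]
```

Tool is now aligned with the bay (tool x = −bay x, tool y ≈ bay y). I'll centre it laterally and take two views.

Emit:
{"method": "move_arm", "body": {"plan": [{"x": 0, "y": -0.05, "z": 0, "yaw": 0, "fingers": 0}, {"x": 0, "y": -0.05, "z": 0, "yaw": 0, "fingers": 0}, {"x": 0, "y": -0.05, "z": 0, "yaw": 0, "fingers": 0}]}}

```text
time: 2.0
eef_pos: [0.5528, -0.0017, 0.3208]
tcp_rot: [-0.038, 0.999, 0.0, -0.0]
contact_force: [-0.6, -0.8, 0.0]
opening: 0.998
finger_force: 0.0
```

```bash
cat >> h.py <<'E'
import pickle
def snap(n):
    st=ctrl.get_state();im=ctrl.read_camera("wrist")[...,::-1].copy()
    cv2.imwrite(f"pics/{n}.png",im);pickle.dump(st,open(n+".pkl","wb"))
    cv2.imwrite(f"pics/{n}b.png",cv2.resize(im,(800,600),interpolation=cv2.INTER_CUBIC));print(st["time"],st["eef_pos"],st["tcp_rot"])
def load(n): return cv2.imread(f"pics/{n}.png"),pickle.load(open(n+".pkl","rb"))
E
python3 -c "
from h import *
snap('w2')"
```

```text
2.0 [ 0.5528 -0.0017  0.3208] [-0.0382  0.9993  0.0004 -0.0003]
```

View pics/w2b.png

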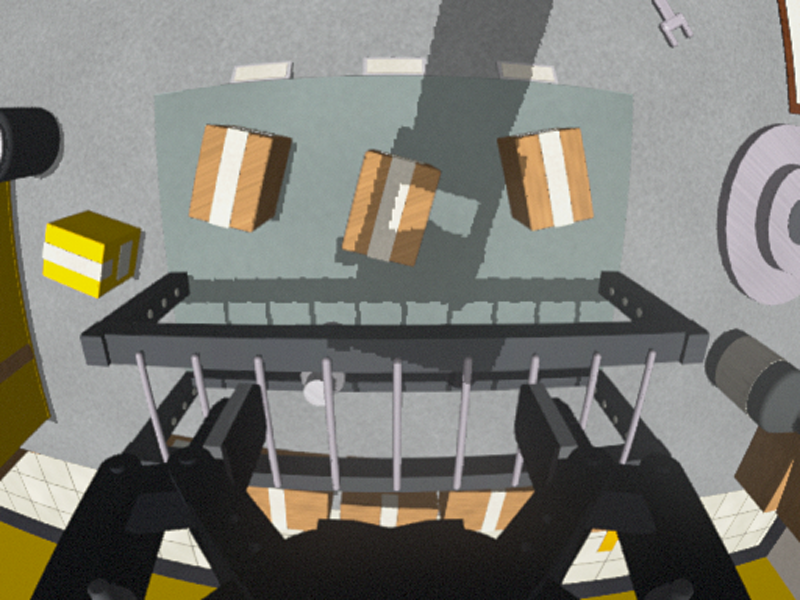

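Emit:
{"method": "move_arm", "body": {"plan": [{"x": 0.05, "y": 0.1, "z": 0, "yaw": 0, "fingers": 0}, {"x": 0.05, "y": 0.1, "z": 0, "yaw": 0, "fingers": 0}, {"x": 0.05, "y": 0.1, "z": 0, "yaw": 0, "fingers": 0}, {"x": 0.05, "y": 0.1, "z": 0, "yaw": 0, "fingers": 0}]}}

```text
time: 2.45
eef_pos: [0.494, 0.0979, 0.3215]
tcp_rot: [-0.042, 0.999, -0.0, 0.001]
contact_force: [0.0, -1.5, 0.1]
opening: 1.001
finger_force: 0.0
```

```bash
python3 -c "
from h import *
snap('w3')"
```

```text
2.45 [0.494  0.0979 0.3215] [-0.0424  0.9991 -0.      0.0005]
```

View pics/w3b.png

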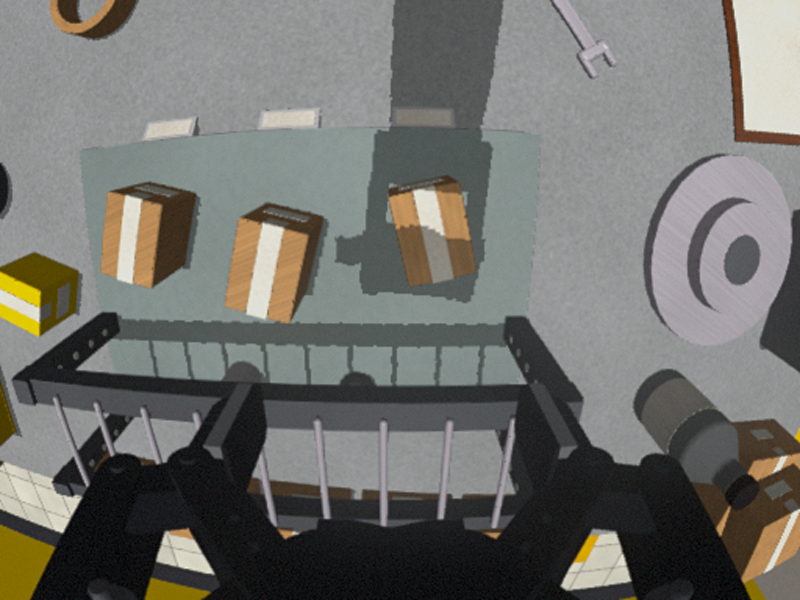

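w2 and w3 show the three target cartons on the grey board; image left is the robot's right. In w2 they are at (238,178), (392,207) and (548,177). The yellow decoy is at (90,253), off the board. The labels are at (262,72), (393,66) and (527,71), and the can top is at (317,391). I'll take one close crop of both views for the corners.

```bash
python3 - <<'E'
from h import *
a=load('w2')[0][72:175,115:390];b=load('w3')[0][108:211,50:325]
v=np.vstack([cv2.resize(x,None,fx=2.9,fy=2.9,interpolation=cv2.INTER_CUBIC) for x in(a,b)])
print(v.shape);cv2.imwrite("pics/crop.png",v)
E
```

```text
(598, 798, 3)
```

View pics/crop.png

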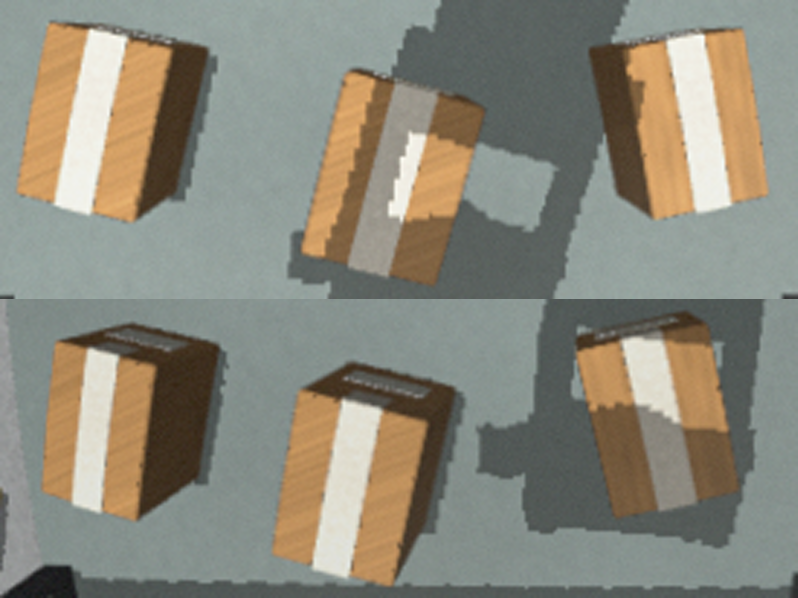

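The close crop confirms three brown taped cartons with unshadowed, clear top corners in at least one view; they are not yellow. Corner pixels were read for both views. Now I'll triangulate.

```bash
python3 - <<'E'
from h import *
C={'w2':dict(R=[(50,22),(176,44),(134,222),(17,193)],M=[(350,70),(485,107),(435,286),(301,252)],L=[(627,46),(743,29),(767,196),(654,219)]),
'w3':dict(R=[(57,341),(157,362),(137,520),(43,491)],M=[(300,388),(428,418),(392,585),(274,556)],L=[(576,348),(706,326),(738,490),(615,517)])}
off={'w2':(115,72),'w3':(50,108)}
def px(n,k):
    a=np.array(C[n][k],float)-(0,299 if n=='w3' else 0)
    return (a+.5)/2.9-.5+off[n]
S={n:load(n)[1] for n in off}
# bay from labels
for n in off:
    im=load(n)[0];m=np.zeros(im.shape[:2],bool);m[35:90]=(im.min(2)>195)[35:90]
    for c in blobs(m,60,900):
        r=cv2.minAreaRect(c);print(n,'label',np.r_[r[0],r[1]],onz('wrist',r[0],.018,S[n])[0])
# board front corners
print('board',onz('wrist',np.array([(155,96),(633,94)])/1.5625,.018,S['w2']),onz('wrist',np.array([(81,150),(540,133)])/1.5625,.018,S['w3']))
# deck: upper front edge beam corners
for a,b in [((83,336),(15,377)),((707,330),(582,398))]:
    o1,d1=ray('wrist',np.array(a)/1.5625,S['w2']);o2,d2=ray('wrist',np.array(b)/1.5625,S['w3']);print('beam',tri(o1,d1[0],o2,d2[0]))
for k in 'RML':
    o1,d1=ray('wrist',px('w2',k),S['w2']);o2,d2=ray('wrist',px('w3',k),S['w3'])
    T=[tri(o1,d1[i],o2,d2[i]) for i in range(4)];z=np.mean([t[0][2] for t in T])
    print(k,'z',[round(t[0][2],4) for t in T],'gap',[round(t[1],4) for t in T],z)
    for n in off:
        q=onz('wrist',px(n,k),z,S[n])[:,:2];ax=(q[2]+q[3]-q[0]-q[1])/2;ay=(q[0]+q[3]-q[1]-q[2])/2
        print(n,q.mean(0),'len',np.linalg.norm(ax),np.linalg.norm(ay),'yaw',np.degrees(np.arctan2(ax[1],ax[0])),np.degrees(np.arctan2(-ay[0],ay[1])))
print('can',onz('wrist',np.array([(317,391)])/1.5625,.13,S['w2']))
E
```

```text
w2 label [151.      86.5     13.3163   7.2336] [ 0.4694 -0.1578  0.018 ]
w2 label [348.64   46.52   16.122   9.051] [0.3837 0.136  0.018 ]
w2 label [167.0041  45.5451   9.7779  36.8481] [ 0.4059 -0.136   0.018 ]
w2 label [252.  42.  10.  38.] [ 0.3961 -0.0096  0.018 ]
board [[ 0.427  -0.2502  0.018 ]
 [ 0.3856  0.2358  0.018 ]] [[ 0.4247 -0.2494  0.018 ]
 [ 0.3853  0.2355  0.018 ]]
beam (array([ 0.6192, -0.2408,  0.1783]), np.float64(0.0010574973256406346))
beam (array([0.5741, 0.2489, 0.186 ]), np.float64(0.0009769871748993918))
R z [np.float64(0.0966), np.float64(0.0993), np.float64(0.095), np.float64(0.094)] gap [np.float64(0.0004), np.float64(0.0003), np.float64(0.0001), np.float64(0.0001)] 0.09622904296860664
w2 [ 0.5036 -0.1369] len 0.08017025600141874 0.05899722082510679 yaw -11.687412902676307 169.94432357482253
w3 [ 0.5037 -0.1369] len 0.07938216872059996 0.058247815586318544 yaw -11.160553887064749 169.8640664017041
M z [np.float64(0.1092), np.float64(0.1046), np.float64(0.1067), np.float64(0.1051)] gap [np.float64(0.0003), np.float64(0.0006), np.float64(0.0006), np.float64(0.0015)] 0.10638241196295331
w2 [ 0.5212 -0.003 ] len 0.07958572944472102 0.05831543729434032 yaw -10.637766043542275 169.42833486083222
w3 [ 0.5212 -0.003 ] len 0.08008618917502736 0.05793660913659914 yaw -10.046415570492064 170.69273015912674
L z [np.float64(0.0921), np.float64(0.0897), np.float64(0.085), np.float64(0.0866)] gap [np.float64(0.0008), np.float64(0.0009), np.float64(0.0008), np.float64(0.0003)] 0.08834391956285903
w2 [0.484  0.1332] len 0.079079811778147 0.05704532410502291 yaw 16.99557131684215 -162.93037465955138
w3 [0.4838 0.1331] len 0.07815053619381095 0.05778635274043769 yaw 17.98431189252946 -163.36806971641053
can [[ 0.6729 -0.0531  0.13  ]]
```

```bash
cat >> h.py <<'E'
O=np.array([.5755,.006]);YB=.083
RB=np.array([[np.cos(YB),-np.sin(YB)],[np.sin(YB),np.cos(YB)]])
def bay(st=None):
    st=st or ctrl.get_state();M=R.from_quat(st["tcp_rot"]).as_matrix()
    yt=np.arctan2(-M[1,0],-M[0,0]);return np.r_[(st["eef_pos"][:2]-O)@RB,st["eef_pos"][2],yt-YB]
def go(bx,by,z,byaw,st=None):
    "shift and turn in tool axes to a bay pose (byaw: tool -x from bay x)"
    st=st or ctrl.get_state();M=R.from_quat(st["tcp_rot"]).as_matrix()
    d=np.r_[O+RB@[bx,by],z]-st["eef_pos"];dy=byaw-bay(st)[3];dy=(dy+np.pi)%(2*np.pi)-np.pi
    print('shift',M.T@d,'yaw',-dy)
E
python3 - <<'E'
from h import *
print(bay())
for n,(x,y,a) in dict(R=(-.0836,-.1365,-15.5),M=(-.0549,-.0045,-14.9),L=(-.0808,.1343,12.4)).items():
    a=np.radians(a);p=np.array([x,y])-.02*np.array([np.cos(a),np.sin(a)]);print(n,p,a);go(*p,.15,a)
E
```

```text
[-0.0729  0.097   0.3215  0.0001]
R [-0.1029 -0.1312] -0.27052603405912107
shift [ 0.0301 -0.228   0.1716] yaw 0.27058681996221257
M [-0.0742  0.0006] -0.26005405854715513
shift [ 0.0015 -0.0962  0.1715] yaw 0.26011484445024635
L [-0.1003  0.13  ] 0.21642082724729686
shift [0.0276 0.0332 0.1714] yaw -0.21636004134420572
```

Emit:
{"method": "move_arm", "body": {"plan": [{"x": 0.028, "y": 0.033, "z": 0.05, "yaw": -0.12, "fingers": 0}, {"x": 0.028, "y": 0.033, "z": 0.1, "yaw": -0.216, "fingers": 0}, {"x": 0.028, "y": 0.033, "z": 0.15, "yaw": -0.216, "fingers": 0}, {"x": 0.028, "y": 0.033, "z": 0.18, "yaw": -0.216, "fingers": 0}, {"x": 0.028, "y": 0.033, "z": 0.18, "yaw": -0.216, "fingers": 0}]}}

```text
time: 3.0
eef_pos: [0.46, 0.1249, 0.1344]
tcp_rot: [-0.147, 0.989, 0.001, -0.007]
contact_force: [-0.7, -0.7, -0.5]
opening: 1.0
finger_force: 0.0
```

Emit:
{"method": "move_arm", "body": {"plan": [{"x": 0, "y": 0, "z": 0.04, "yaw": 0, "fingers": 0}, {"x": 0, "y": 0, "z": 0.08, "yaw": 0, "fingers": 0}, {"x": 0, "y": 0, "z": 0.098, "yaw": 0, "fingers": 0}, {"x": 0, "y": 0, "z": 0.098, "yaw": 0, "fingers": 0}]}}

```text
time: 3.4
eef_pos: [0.4645, 0.1251, 0.0424]
tcp_rot: [-0.147, 0.989, 0.0, -0.002]
contact_force: [-0.4, 0.6, -0.1]
opening: 0.996
finger_force: 0.0
```

Emit:
{"method": "move_arm", "body": {"plan": [{"x": 0, "y": 0, "z": 0, "yaw": 0, "fingers": 1}, {"x": 0, "y": 0, "z": 0, "yaw": 0, "fingers": 1}, {"x": 0, "y": 0, "z": 0, "yaw": 0, "fingers": 1}, {"x": 0, "y": 0, "z": 0, "yaw": 0, "fingers": 1}, {"x": 0, "y": 0, "z": 0, "yaw": 0, "fingers": 1}], "force": 25}}

```text
time: 3.9
eef_pos: [0.4673, 0.1258, 0.0461]
tcp_rot: [-0.147, 0.989, -0.0, 0.003]
contact_force: [0.9, -0.6, 6.8]
opening: 0.702
finger_force: 28.3
```

```bash
python3 - <<'E'
from h import *
s=ctrl.get_state();print(bay(),s["opening"],s["finger_force"],s["contact_force"])
go(-.03,.130,.046,0)
E
```

```text
[-0.0979  0.1284  0.0461  0.2122] 0.7016421521163271 28.32776516675949 [ 0.9222 -0.5908  6.7705]
shift [-0.0667 -0.0127  0.0005] yaw 0.212150018441418
```

Emit:
{"method": "move_arm", "body": {"plan": [{"x": 0, "y": 0, "z": -0.006, "yaw": 0, "fingers": 1}, {"x": -0.03, "y": -0.006, "z": -0.006, "yaw": 0.1, "fingers": 1}, {"x": -0.067, "y": -0.0127, "z": -0.006, "yaw": 0.212, "fingers": 1}, {"x": -0.067, "y": -0.0127, "z": -0.006, "yaw": 0.212, "fingers": 1}, {"x": -0.067, "y": -0.0127, "z": -0.006, "yaw": 0.212, "fingers": 1}]}}

```text
time: 4.4
eef_pos: [0.5322, 0.133, 0.049]
tcp_rot: [-0.042, 0.999, -0.0, -0.001]
contact_force: [0.1, -0.2, -2.8]
opening: 0.705
finger_force: 27.9
```

```bash
python3 - <<'E'
from h import *
s=ctrl.get_state();print(bay(),s["opening"],s["finger_force"],s["contact_force"],s["joint_efforts"])
go(-.03,.130,.046,0)
E
```

```text
[-0.0326  0.1302  0.049   0.001 ] 0.7048628250230256 27.894258499145508 [ 0.1385 -0.2331 -2.8493] [ -0.2301 -34.1352 -25.7026  -0.003   -0.146    0.019 ]
shift [-0.0026 -0.0002  0.003 ] yaw 0.000999319276389965
```

Emit:
{"method": "move_arm", "body": {"plan": [{"x": -0.004, "y": 0, "z": 0, "yaw": 0, "fingers": 1}, {"x": -0.008, "y": 0, "z": 0, "yaw": 0, "fingers": 1}, {"x": -0.01, "y": 0, "z": 0, "yaw": 0, "fingers": 1}, {"x": -0.011, "y": 0, "z": 0, "yaw": 0, "fingers": 1}]}}

```text
time: 4.8
eef_pos: [0.5433, 0.134, 0.0493]
tcp_rot: [-0.042, 0.999, -0.0, 0.0]
contact_force: [0.2, -0.5, -2.2]
opening: 0.705
finger_force: 27.9
```

```bash
python3 - <<'E'
from h import *
s=ctrl.get_state();print(bay(),s["contact_force"],s["joint_efforts"])
snap('w4')
E
```

```text
[-0.0215  0.1302  0.0493  0.0004] [ 0.2108 -0.4578 -2.1902] [ -0.004  -35.02   -24.4914   0.0012  -0.0457  -0.0008]
4.8 [0.5433 0.134  0.0493] [-0.0417  0.9991 -0.      0.0001]
```

View pics/w4b.png

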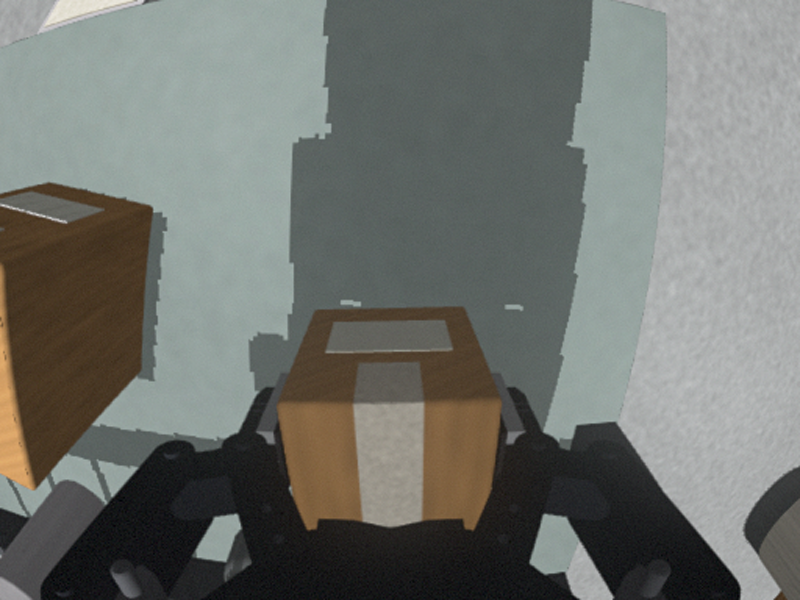

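The carton is squarely held by its sides (front top edge at (390,403)) and clear of the deck. I'll put it down in its lane.

Emit:
{"method": "move_arm", "body": {"plan": [{"x": 0, "y": 0, "z": 0.002, "yaw": 0, "fingers": 1}, {"x": 0, "y": 0, "z": 0.004, "yaw": 0, "fingers": 1}, {"x": 0, "y": 0, "z": 0.005, "yaw": 0, "fingers": 1}, {"x": 0, "y": 0, "z": 0.005, "yaw": 0, "fingers": 1}]}}

```text
time: 5.25
eef_pos: [0.5432, 0.1341, 0.0461]
tcp_rot: [-0.042, 0.999, -0.0, -0.001]
contact_force: [-7.8, -1.0, 11.7]
opening: 0.702
finger_force: 28.9
```

Emit:
{"method": "move_arm", "body": {"plan": [{"x": 0, "y": 0, "z": 0, "yaw": 0, "fingers": 0}, {"x": 0, "y": 0, "z": 0, "yaw": 0, "fingers": 0}, {"x": 0, "y": 0, "z": 0, "yaw": 0, "fingers": 0}, {"x": 0, "y": 0, "z": 0, "yaw": 0, "fingers": 0}, {"x": 0, "y": 0, "z": -0.03, "yaw": 0, "fingers": 0}]}}

```text
time: 5.75
eef_pos: [0.5396, 0.1337, 0.0698]
tcp_rot: [-0.042, 0.999, -0.0, -0.005]
contact_force: [0.3, -0.2, 0.3]
opening: 0.997
finger_force: 0.0
```

Emit:
{"method": "move_arm", "body": {"plan": [{"x": 0, "y": 0, "z": -0.05, "yaw": 0, "fingers": 0}, {"x": 0, "y": 0, "z": -0.07, "yaw": 0, "fingers": 0}, {"x": 0.05, "y": 0, "z": -0.07, "yaw": 0, "fingers": 0}, {"x": 0.08, "y": 0, "z": -0.1, "yaw": 0, "fingers": 0}, {"x": 0.08, "y": 0, "z": -0.1, "yaw": 0, "fingers": 0}]}}

```text
time: 6.25
eef_pos: [0.4625, 0.1276, 0.1769]
tcp_rot: [-0.042, 0.999, 0.0, 0.002]
contact_force: [0.6, -0.4, 1.2]
opening: 0.997
finger_force: 0.0
```

```bash
python3 - <<'E'
from h import *
print(bay());go(-.1029,-.1312,.150,-.2705)
E
```

```text
[-0.1025  0.1306  0.1769  0.0008]
shift [ 0.0007 -0.2618  0.0269] yaw 0.2713123798236934
```

Emit:
{"method": "move_arm", "body": {"plan": [{"x": 0.001, "y": -0.05, "z": 0, "yaw": 0, "fingers": 0}, {"x": 0.001, "y": -0.1, "z": 0, "yaw": 0.05, "fingers": 0}, {"x": 0.001, "y": -0.15, "z": 0, "yaw": 0.12, "fingers": 0}, {"x": 0.001, "y": -0.2, "z": 0, "yaw": 0.2, "fingers": 0}, {"x": 0.001, "y": -0.245, "z": 0.01, "yaw": 0.271, "fingers": 0}]}}

```text
time: 6.75
eef_pos: [0.4844, -0.1199, 0.1653]
tcp_rot: [0.096, 0.995, -0.001, 0.002]
contact_force: [1.2, 0.0, 0.4]
opening: 1.003
finger_force: 0.0
```

Emit:
{"method": "move_arm", "body": {"plan": [{"x": 0.004, "y": -0.016, "z": 0.02, "yaw": 0, "fingers": 0}, {"x": 0.004, "y": -0.016, "z": 0.02, "yaw": 0, "fingers": 0}, {"x": 0.004, "y": -0.016, "z": 0.02, "yaw": 0, "fingers": 0}]}}

```text
time: 7.05
eef_pos: [0.4759, -0.1318, 0.1433]
tcp_rot: [0.094, 0.996, 0.001, -0.001]
contact_force: [0.4, -0.3, 0.1]
opening: 0.999
finger_force: 0.0
```

```bash
python3 - <<'E'
from h import *
print(bay());go(-.1029,-.1312,.047,-.2705)
E
```

```text
[-0.1107 -0.1291  0.1433 -0.2719]
shift [-0.0082 -0.      0.0963] yaw -0.0013727030887507041
```

Emit:
{"method": "move_arm", "body": {"plan": [{"x": -0.008, "y": 0, "z": 0.03, "yaw": 0, "fingers": 0}, {"x": -0.008, "y": 0, "z": 0.07, "yaw": 0, "fingers": 0}, {"x": -0.008, "y": 0, "z": 0.095, "yaw": 0, "fingers": 0}, {"x": -0.008, "y": 0, "z": 0.095, "yaw": 0, "fingers": 0}]}}

```text
time: 7.45
eef_pos: [0.4819, -0.1308, 0.0461]
tcp_rot: [0.093, 0.996, 0.001, -0.003]
contact_force: [-0.5, 0.7, -0.6]
opening: 1.002
finger_force: 0.0
```

Emit:
{"method": "move_arm", "body": {"plan": [{"x": 0, "y": 0, "z": 0, "yaw": 0, "fingers": 1}, {"x": 0, "y": 0, "z": 0, "yaw": 0, "fingers": 1}, {"x": 0, "y": 0, "z": 0, "yaw": 0, "fingers": 1}, {"x": 0, "y": 0, "z": 0, "yaw": 0, "fingers": 1}, {"x": 0, "y": 0, "z": -0.005, "yaw": 0, "fingers": 1}], "force": 25}}

```text
time: 7.95
eef_pos: [0.4836, -0.1332, 0.0543]
tcp_rot: [0.094, 0.996, 0.0, -0.0]
contact_force: [0.4, 0.2, -3.4]
opening: 0.7
finger_force: 28.0
```

```bash
python3 - <<'E'
from h import *
s=ctrl.get_state();print(bay(),s["opening"],s["contact_force"])
go(-.0225,-.130,.05,0)
E
```

```text
[-0.1031 -0.1311  0.0543 -0.2707] 0.7000223129311328 [ 0.3756  0.161  -3.3738]
shift [-0.0774  0.0226  0.0043] yaw -0.2707202426984301
```

Emit:
{"method": "move_arm", "body": {"plan": [{"x": -0.026, "y": 0.0075, "z": 0, "yaw": -0.1, "fingers": 1}, {"x": -0.052, "y": 0.015, "z": 0, "yaw": -0.2, "fingers": 1}, {"x": -0.077, "y": 0.0226, "z": 0, "yaw": -0.271, "fingers": 1}, {"x": -0.077, "y": 0.0226, "z": 0, "yaw": -0.271, "fingers": 1}, {"x": -0.077, "y": 0.0226, "z": 0, "yaw": -0.271, "fingers": 1}]}}

```text
time: 8.45
eef_pos: [0.5628, -0.1251, 0.0531]
tcp_rot: [-0.042, 0.999, 0.0, -0.001]
contact_force: [-0.3, -0.2, -3.3]
opening: 0.7
finger_force: 28.7
```

```bash
python3 - <<'E'
from h import *
s=ctrl.get_state();print(bay(),s["opening"],s["contact_force"])
go(-.0225,-.130,.048,0)
E
```

```text
[-0.0236 -0.1296  0.0531  0.0001] 0.7003946327041556 [-0.3259 -0.1891 -3.2904]
shift [-0.0011 -0.0004  0.0051] yaw 8.041388121471371e-05
```

Emit:
{"method": "move_arm", "body": {"plan": [{"x": -0.001, "y": 0, "z": 0.002, "yaw": 0, "fingers": 1}, {"x": -0.001, "y": 0, "z": 0.004, "yaw": 0, "fingers": 1}, {"x": -0.001, "y": 0, "z": 0.005, "yaw": 0, "fingers": 1}, {"x": -0.001, "y": 0, "z": 0.005, "yaw": 0, "fingers": 1}]}}

```text
time: 8.85
eef_pos: [0.563, -0.1252, 0.0518]
tcp_rot: [-0.041, 0.999, 0.001, -0.002]
contact_force: [-11.1, 3.1, 14.2]
opening: 0.695
finger_force: 30.3
```

Emit:
{"method": "move_arm", "body": {"plan": [{"x": 0, "y": 0, "z": 0, "yaw": 0, "fingers": 0}, {"x": 0, "y": 0, "z": 0, "yaw": 0, "fingers": 0}, {"x": 0, "y": 0, "z": 0, "yaw": 0, "fingers": 0}, {"x": 0, "y": 0, "z": 0, "yaw": 0, "fingers": 0}, {"x": 0, "y": 0, "z": -0.03, "yaw": 0, "fingers": 0}]}}

```text
time: 9.35
eef_pos: [0.5612, -0.1241, 0.0747]
tcp_rot: [-0.041, 0.999, 0.002, -0.005]
contact_force: [-0.1, 0.0, 0.4]
opening: 0.998
finger_force: 0.0
```

Emit:
{"method": "move_arm", "body": {"plan": [{"x": 0, "y": 0, "z": -0.05, "yaw": 0, "fingers": 0}, {"x": 0.01, "y": 0, "z": -0.08, "yaw": 0, "fingers": 0}, {"x": 0.05, "y": 0.04, "z": -0.09, "yaw": 0.07, "fingers": 0}, {"x": 0.06, "y": 0.08, "z": -0.09, "yaw": 0.15, "fingers": 0}, {"x": 0.06, "y": 0.12, "z": -0.09, "yaw": 0.26, "fingers": 0}]}}

```text
time: 9.85
eef_pos: [0.4933, -0.0099, 0.1694]
tcp_rot: [0.091, 0.996, 0.0, 0.0]
contact_force: [0.2, -0.3, -0.3]
opening: 0.999
finger_force: 0.0
```

```bash
python3 - <<'E'
from h import *
print(bay());a=-.26;p=np.array([-.0549,-.0045])-.033*np.array([np.cos(a),np.sin(a)]);go(*p,.053,a)
E
```

```text
[-0.0832 -0.009   0.1694 -0.2658]
shift [0.0069 0.0116 0.1164] yaw -0.005831809070799832
```

Emit:
{"method": "move_arm", "body": {"plan": [{"x": 0.007, "y": 0.0116, "z": 0, "yaw": -0.005, "fingers": 0}, {"x": 0.007, "y": 0.0116, "z": 0.04, "yaw": -0.005, "fingers": 0}, {"x": 0.007, "y": 0.0116, "z": 0.085, "yaw": -0.005, "fingers": 0}, {"x": 0.007, "y": 0.0116, "z": 0.115, "yaw": -0.005, "fingers": 0}, {"x": 0.007, "y": 0.0116, "z": 0.115, "yaw": -0.005, "fingers": 0}]}}

```text
time: 10.35
eef_pos: [0.4861, 0.0023, 0.0493]
tcp_rot: [0.085, 0.996, 0.0, -0.005]
contact_force: [0.2, -0.3, 0.1]
opening: 0.999
finger_force: 0.0
```

Emit:
{"method": "move_arm", "body": {"plan": [{"x": 0, "y": 0, "z": 0, "yaw": 0, "fingers": 1}, {"x": 0, "y": 0, "z": 0, "yaw": 0, "fingers": 1}, {"x": 0, "y": 0, "z": 0, "yaw": 0, "fingers": 1}, {"x": 0, "y": 0, "z": 0, "yaw": 0, "fingers": 1}, {"x": 0, "y": 0, "z": -0.006, "yaw": 0, "fingers": 1}], "force": 40}}

```text
time: 10.85
eef_pos: [0.4899, 0.0018, 0.0604]
tcp_rot: [0.086, 0.996, 0.0, -0.0]
contact_force: [-0.2, 0.4, -2.5]
opening: 0.699
finger_force: 43.8
```

```bash
python3 - <<'E'
from h import *
s=ctrl.get_state();print(bay(),s["opening"],s["contact_force"]);go(-.17,0,.06,0);go(-.17,-.13,.06,0)
E
```

```text
[-0.0857  0.003   0.0604 -0.2548] 0.6987367131001775 [-0.2418  0.4496 -2.5276]
shift [ 0.0809 -0.0241  0.0004] yaw -0.25476753207831493
shift [ 0.0481 -0.1499  0.0004] yaw -0.25476753207831493
```

```bash
python3 - <<'E'
from h import *
go(-.14,-.13,.06,0)
E
```

```text
shift [ 0.0191 -0.1424  0.0004] yaw -0.25476753207831493
```

Emit:
{"method": "move_arm", "body": {"plan": [{"x": 0.048, "y": -0.01, "z": 0, "yaw": -0.08, "fingers": 1}, {"x": 0.044, "y": -0.05, "z": 0, "yaw": -0.16, "fingers": 1}, {"x": 0.034, "y": -0.095, "z": 0, "yaw": -0.255, "fingers": 1}, {"x": 0.02, "y": -0.142, "z": 0, "yaw": -0.255, "fingers": 1}, {"x": 0.019, "y": -0.142, "z": 0, "yaw": -0.255, "fingers": 1}]}}

```text
time: 11.35
eef_pos: [0.4485, -0.14, 0.0617]
tcp_rot: [-0.039, 0.999, -0.002, 0.002]
contact_force: [1.3, 0.3, -1.8]
opening: 0.696
finger_force: 44.3
```

```bash
python3 - <<'E'
from h import *
s=ctrl.get_state();print(s["time"],bay(),s["contact_force"]);go(-.12,-.13,.06,0);snap('w5')
E
```

```text
11.35 [-0.1387 -0.135   0.0617 -0.0054] [ 1.2817  0.2868 -1.8198]
shift [-0.0186  0.0051  0.0017] yaw -0.005378683502745396
11.35 [ 0.4485 -0.14    0.0617] [-0.0388  0.9992 -0.0018  0.0017]
```

View pics/w5b.png

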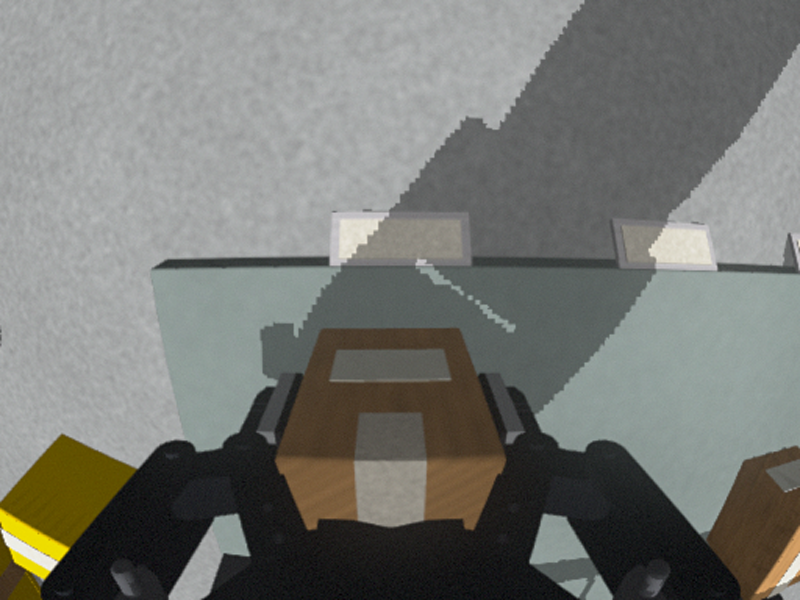

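The tall carton is held square in front of the right label plate, whose ends are at (330,212) and (471,212); the board's front edge runs along row ≈265. I'll use this close view to recheck the bay frame.

```bash
python3 - <<'E'
from h import *
im,st=load('w5')
P=np.array([(331,265),(471,266),(153,268),(700,270),(330,212),(471,212),(618,268),(717,271)])/1.5625
q=onz('wrist',P,.018,st);print((q[:,:2]-O)@RB)
print(ctrl.get_state()['time'],bay());go(-.12,-.13,.061,0)
E
```

```text
[[-0.1724 -0.1593]
 [-0.1718 -0.1007]
 [-0.1724 -0.2429]
 [-0.1715  0.017 ]
 [-0.1948 -0.1589]
 [-0.1947 -0.1017]
 [-0.1716 -0.0317]
 [-0.1712  0.0288]]
11.4 [-0.1393 -0.1324  0.0609 -0.0045]
shift [-0.0193  0.0025 -0.0001] yaw -0.004531750548508295
```

Emit:
{"method": "move_arm", "body": {"plan": [{"x": -0.005, "y": 0.0025, "z": 0, "yaw": -0.004, "fingers": 1}, {"x": -0.015, "y": 0.0025, "z": 0, "yaw": -0.004, "fingers": 1}, {"x": -0.025, "y": 0.0025, "z": 0, "yaw": -0.004, "fingers": 1}, {"x": -0.035, "y": 0.0025, "z": 0, "yaw": -0.004, "fingers": 1}, {"x": -0.045, "y": 0.0025, "z": 0, "yaw": -0.004, "fingers": 1}]}}

```text
time: 11.9
eef_pos: [0.4923, -0.1276, 0.0598]
tcp_rot: [-0.044, 0.999, 0.0, -0.001]
contact_force: [-1.9, 0.3, -1.3]
opening: 0.699
finger_force: 44.4
```

Emit:
{"method": "move_arm", "body": {"plan": [{"x": -0.01, "y": 0, "z": 0, "yaw": 0, "fingers": 1}, {"x": -0.02, "y": 0, "z": 0, "yaw": 0, "fingers": 1}, {"x": -0.03, "y": 0, "z": 0, "yaw": 0, "fingers": 1}, {"x": -0.04, "y": 0, "z": 0, "yaw": 0, "fingers": 1}, {"x": -0.05, "y": 0, "z": 0, "yaw": 0, "fingers": 1}]}}

```text
time: 12.4
eef_pos: [0.5424, -0.1241, 0.0599]
tcp_rot: [-0.044, 0.999, 0.0, -0.0]
contact_force: [-1.5, -0.4, -3.9]
opening: 0.699
finger_force: 44.3
```

```bash
python3 - <<'E'
from h import *
s=ctrl.get_state();print(s["time"],bay(),s["contact_force"]);go(-.024,-.13,.061,0)
E
```

```text
12.4 [-0.0438 -0.1269  0.0599  0.0041] [-1.4993 -0.419  -3.8956]
shift [-0.0198 -0.0031 -0.0011] yaw 0.00409485165660417
```

Emit:
{"method": "move_arm", "body": {"plan": [{"x": -0.005, "y": -0.0005, "z": 0, "yaw": 0.004, "fingers": 1}, {"x": -0.01, "y": -0.001, "z": 0, "yaw": 0.004, "fingers": 1}, {"x": -0.014, "y": -0.001, "z": 0, "yaw": 0.004, "fingers": 1}, {"x": -0.016, "y": -0.001, "z": 0, "yaw": 0.004, "fingers": 1}]}}

```text
time: 12.8
eef_pos: [0.5579, -0.124, 0.0602]
tcp_rot: [-0.041, 0.999, -0.0, 0.0]
contact_force: [-2.2, -0.2, -1.0]
opening: 0.7
finger_force: 44.3
```

```bash
python3 - <<'E'
from h import *
s=ctrl.get_state();print(s["time"],bay(),s["contact_force"])
E
```

```text
12.8 [-0.0283 -0.1281  0.0602  0.    ] [-2.2492 -0.2461 -0.9545]
```

Now 2 mm steps, watching for the stop.

Emit:
{"method": "move_arm", "body": {"plan": [{"x": -0.001, "y": 0, "z": 0, "yaw": 0, "fingers": 1}, {"x": -0.002, "y": 0, "z": 0, "yaw": 0, "fingers": 1}, {"x": -0.003, "y": 0, "z": 0, "yaw": 0, "fingers": 1}]}}

```text
time: 13.1
eef_pos: [0.5605, -0.1237, 0.0602]
tcp_rot: [-0.042, 0.999, -0.0, -0.0]
contact_force: [-2.8, 0.0, -1.0]
opening: 0.702
finger_force: 44.3
```

Emit:
{"method": "move_arm", "body": {"plan": [{"x": -0.001, "y": 0, "z": 0, "yaw": 0, "fingers": 1}, {"x": -0.002, "y": 0, "z": 0, "yaw": 0, "fingers": 1}]}}

```text
time: 13.3
eef_pos: [0.561, -0.1235, 0.0601]
tcp_rot: [-0.042, 0.999, 0.0, -0.002]
contact_force: [-9.1, -1.3, 3.0]
opening: 0.697
finger_force: 44.6
```

```bash
python3 - <<'E'
from h import *
s=ctrl.get_state();print(s["time"],bay(),s["contact_force"])
E
```

```text
13.3 [-0.0252 -0.1279  0.0601  0.0006] [-9.1326 -1.3226  2.9585]
```

Contact at 9 N right where the stop is expected. Backing off and going to the left lane.

Emit:
{"method": "move_arm", "body": {"plan": [{"x": 0.02, "y": 0, "z": 0, "yaw": 0, "fingers": 1}, {"x": 0.06, "y": 0, "z": 0, "yaw": 0, "fingers": 1}, {"x": 0.1, "y": 0, "z": 0, "yaw": 0, "fingers": 1}, {"x": 0.107, "y": 0.04, "z": 0, "yaw": 0, "fingers": 1}, {"x": 0.107, "y": 0.085, "z": 0, "yaw": 0, "fingers": 1}]}}

```text
time: 13.8
eef_pos: [0.4488, -0.0483, 0.0606]
tcp_rot: [-0.039, 0.999, -0.0, 0.002]
contact_force: [0.8, 0.0, -2.3]
opening: 0.7
finger_force: 44.5
```

Emit:
{"method": "move_arm", "body": {"plan": [{"x": 0, "y": 0.045, "z": 0, "yaw": 0, "fingers": 1}, {"x": 0, "y": 0.09, "z": 0, "yaw": 0, "fingers": 1}, {"x": 0, "y": 0.135, "z": 0, "yaw": 0, "fingers": 1}, {"x": 0, "y": 0.165, "z": 0, "yaw": 0, "fingers": 1}, {"x": 0, "y": 0.172, "z": 0, "yaw": 0, "fingers": 1}]}}

```text
time: 14.3
eef_pos: [0.4351, 0.1266, 0.0607]
tcp_rot: [-0.043, 0.999, 0.001, 0.002]
contact_force: [0.1, -0.0, -1.5]
opening: 0.701
finger_force: 44.5
```

Emit:
{"method": "move_arm", "body": {"plan": [{"x": 0, "y": 0, "z": 0, "yaw": 0, "fingers": 1}, {"x": 0, "y": 0, "z": 0, "yaw": 0, "fingers": 1}]}}

```text
time: 14.5
eef_pos: [0.4353, 0.1233, 0.0604]
tcp_rot: [-0.041, 0.999, -0.0, 0.001]
contact_force: [0.1, -0.1, -1.9]
opening: 0.691
finger_force: 44.5
```

```bash
python3 - <<'E'
from h import *
s=ctrl.get_state();print(s["time"],bay(),s["contact_force"]);go(-.12,.13,.059,0)
E
```

```text
14.5 [-0.13    0.1285  0.0604 -0.0001] [ 0.0783 -0.0512 -1.9057]
shift [-0.01    0.0015  0.0014] yaw -8.528911306671105e-05
```

Emit:
{"method": "move_arm", "body": {"plan": [{"x": -0.006, "y": 0.0015, "z": 0, "yaw": 0, "fingers": 1}, {"x": -0.015, "y": 0.0015, "z": 0, "yaw": 0, "fingers": 1}, {"x": -0.025, "y": 0.0015, "z": 0, "yaw": 0, "fingers": 1}, {"x": -0.035, "y": 0.0015, "z": 0, "yaw": 0, "fingers": 1}, {"x": -0.045, "y": 0.0015, "z": 0, "yaw": 0, "fingers": 1}]}}

```text
time: 15.0
eef_pos: [0.4803, 0.1288, 0.06]
tcp_rot: [-0.041, 0.999, -0.0, -0.0]
contact_force: [-0.7, -0.4, -1.0]
opening: 0.701
finger_force: 44.6
```

Emit:
{"method": "move_arm", "body": {"plan": [{"x": -0.01, "y": 0, "z": 0, "yaw": 0, "fingers": 1}, {"x": -0.02, "y": 0, "z": 0, "yaw": 0, "fingers": 1}, {"x": -0.03, "y": 0, "z": 0, "yaw": 0, "fingers": 1}, {"x": -0.04, "y": 0, "z": 0, "yaw": 0, "fingers": 1}, {"x": -0.047, "y": 0, "z": 0, "yaw": 0, "fingers": 1}]}}

```text
time: 15.5
eef_pos: [0.5273, 0.133, 0.0601]
tcp_rot: [-0.042, 0.999, 0.0, 0.0]
contact_force: [-1.4, -0.5, -1.0]
opening: 0.697
finger_force: 44.5
```

```bash
python3 - <<'E'
from h import *
s=ctrl.get_state();print(s["time"],bay(),s["contact_force"]);go(-.029,.13,.059,0)
E
```

```text
15.5 [-0.0375  0.1306  0.0601  0.0002] [-1.4232 -0.5072 -1.0438]
shift [-0.0085 -0.0006  0.0011] yaw 0.00022708571593854643
```

Emit:
{"method": "move_arm", "body": {"plan": [{"x": -0.003, "y": 0, "z": 0, "yaw": 0, "fingers": 1}, {"x": -0.006, "y": 0, "z": 0, "yaw": 0, "fingers": 1}, {"x": -0.008, "y": 0, "z": 0, "yaw": 0, "fingers": 1}, {"x": -0.01, "y": 0, "z": 0, "yaw": 0, "fingers": 1}]}}

```text
time: 15.9
eef_pos: [0.536, 0.1338, 0.06]
tcp_rot: [-0.042, 0.999, -0.0, -0.0]
contact_force: [-1.1, -0.7, -2.8]
opening: 0.7
finger_force: 44.6
```

Emit:
{"method": "move_arm", "body": {"plan": [{"x": -0.001, "y": 0, "z": 0, "yaw": 0, "fingers": 1}, {"x": -0.002, "y": 0, "z": 0, "yaw": 0, "fingers": 1}]}}

```text
time: 16.1
eef_pos: [0.538, 0.1339, 0.0601]
tcp_rot: [-0.042, 0.999, -0.0, -0.0]
contact_force: [-1.2, -0.2, -2.3]
opening: 0.701
finger_force: 44.6
```

```bash
python3 - <<'E'
from h import *
s=ctrl.get_state();print(s["time"],bay(),s["contact_force"])
E
```

```text
16.1 [-0.0267  0.1306  0.0601  0.0002] [-1.1834 -0.2243 -2.3112]
```

Emit:
{"method": "move_arm", "body": {"plan": [{"x": -0.001, "y": 0, "z": 0, "yaw": 0, "fingers": 1}, {"x": -0.002, "y": 0, "z": 0, "yaw": 0, "fingers": 1}]}}

```text
time: 16.3
eef_pos: [0.5402, 0.1341, 0.0601]
tcp_rot: [-0.042, 0.999, -0.0, -0.0]
contact_force: [-1.0, 0.7, -2.0]
opening: 0.698
finger_force: 44.6
```

```bash
python3 - <<'E'
from h import *
s=ctrl.get_state();print(s["time"],bay(),s["contact_force"])
E
```

```text
16.3 [-0.0246  0.1306  0.0601  0.0002] [-0.9639  0.7105 -1.9829]
```

Emit:
{"method": "move_arm", "body": {"plan": [{"x": -0.001, "y": 0, "z": 0, "yaw": 0, "fingers": 1}, {"x": -0.002, "y": 0, "z": 0, "yaw": 0, "fingers": 1}]}}

```text
time: 16.5
eef_pos: [0.5406, 0.1342, 0.06]
tcp_rot: [-0.042, 0.999, -0.0, -0.002]
contact_force: [-7.4, -1.0, 2.1]
opening: 0.695
finger_force: 44.7
```

```bash
python3 - <<'E'
from h import *
s=ctrl.get_state();print(s["time"],bay(),s["contact_force"])
snap('w6')
E
```

```text
16.5 [-0.0241  0.1306  0.06    0.0003] [-7.4159 -1.0058  2.0796]
16.5 [0.5406 0.1342 0.06  ] [-0.0417  0.9991 -0.0001 -0.0024]
```

```bash
python3 - <<'E'
from h import *
m=ctrl.camera_model("wrist");K=m["intrinsics"];T=m["tool_from_camera"]
P=np.array([(238,385),(262,388),(205,420),(180,452),(125,455),(105,470),(75,540),(45,595),(530,385),(580,430),(668,455),(690,475),(275,545),(515,545),(285,530),(320,520)])/1.5625
p=(P-K[:2,2])/K[0,0];r=np.linalg.norm(p,axis=1,keepdims=True)
d=(np.c_[p/r*np.sin(r),np.cos(r)]*[1,-1,-1])@T[:3,:3].T;o=T[:3,3]
for xp in(.011,):
    print(np.c_[P*1.5625,o+d*((xp-o[0])/d[:,:1])])
d38=o+d[12:]*((.038-o[0])/d[12:,:1]);print(d38)
print(ctrl.get_state()["qpos"])
E
```

```text
[[238.     385.       0.011   -0.0487  -0.0175]
 [262.     388.       0.011   -0.0402  -0.0188]
 [205.     420.       0.011   -0.0528  -0.0383]
 [180.     452.       0.011   -0.0546  -0.0539]
 [125.     455.       0.011   -0.0698  -0.058 ]
 [105.     470.       0.011   -0.0725  -0.0652]
 [ 75.     540.       0.011   -0.0676  -0.0898]
 [ 45.     595.       0.011   -0.0666  -0.106 ]
 [530.     385.       0.011    0.0452  -0.0171]
 [580.     430.       0.011    0.053   -0.0433]
 [668.     455.       0.011    0.0743  -0.0588]
 [690.     475.       0.011    0.0764  -0.0681]
 [275.     545.       0.011   -0.0229  -0.0816]
 [515.     545.       0.011    0.0253  -0.0818]
 [285.     530.       0.011   -0.0215  -0.0772]
 [320.     520.       0.011   -0.0146  -0.0736]]
[[ 0.038  -0.0145 -0.1037]
 [ 0.038   0.0161 -0.1039]
 [ 0.038  -0.0137 -0.1009]
 [ 0.038  -0.0093 -0.0987]]
[ 0.0612  0.2386  1.9793 -0.0002  0.9288 -1.5928]
```

That is a useful find. The open gripper's knuckles stand about ±74 mm from the axis, 58–70 mm behind the TCP. Turned a quarter, a knuckle can push a carton fully home under the beam. Next I bring the tall carton to the middle lane.

Emit:
{"method": "move_arm", "body": {"plan": [{"x": 0.02, "y": 0, "z": 0, "yaw": 0, "fingers": 1}, {"x": 0.06, "y": 0, "z": 0, "yaw": 0, "fingers": 1}, {"x": 0.1, "y": 0, "z": 0, "yaw": 0, "fingers": 1}, {"x": 0.105, "y": -0.04, "z": 0, "yaw": 0, "fingers": 1}, {"x": 0.105, "y": -0.085, "z": 0, "yaw": 0, "fingers": 1}]}}

```text
time: 17.05
eef_pos: [0.4438, 0.0411, 0.0602]
tcp_rot: [-0.044, 0.999, -0.0, 0.001]
contact_force: [1.1, -0.5, -1.5]
opening: 0.694
finger_force: 44.4
```

Emit:
{"method": "move_arm", "body": {"plan": [{"x": 0, "y": -0.035, "z": 0, "yaw": 0, "fingers": 1}, {"x": 0, "y": -0.047, "z": 0, "yaw": 0, "fingers": 1}, {"x": 0, "y": -0.047, "z": 0, "yaw": 0, "fingers": 1}, {"x": 0, "y": -0.047, "z": 0, "yaw": 0, "fingers": 1}]}}

```text
time: 17.45
eef_pos: [0.4487, -0.0056, 0.0602]
tcp_rot: [-0.041, 0.999, 0.0, 0.0]
contact_force: [-0.5, 0.5, -2.4]
opening: 0.694
finger_force: 44.5
```

```bash
python3 - <<'E'
from h import *
s=ctrl.get_state();print(s["time"],bay(),s["contact_force"]);go(-.025,-.0015,.06,-.003)
E
```

```text
17.45 [-0.1273 -0.0011  0.0602 -0.0003] [-0.5398  0.5064 -2.4038]
shift [-0.1023 -0.0004  0.0003] yaw 0.002720241491735109
```

Emit:
{"method": "move_arm", "body": {"plan": [{"x": -0.03, "y": 0, "z": 0, "yaw": 0.003, "fingers": 1}, {"x": -0.065, "y": 0, "z": 0, "yaw": 0.003, "fingers": 1}, {"x": -0.09, "y": 0, "z": 0, "yaw": 0.003, "fingers": 1}, {"x": -0.1, "y": 0, "z": 0, "yaw": 0.003, "fingers": 1}, {"x": -0.1, "y": 0, "z": 0, "yaw": 0.003, "fingers": 1}]}}

```text
time: 17.95
eef_pos: [0.5488, 0.0036, 0.0599]
tcp_rot: [-0.041, 0.999, 0.0, -0.0]
contact_force: [-0.1, -0.4, -1.7]
opening: 0.698
finger_force: 44.4
```

Emit:
{"method": "move_arm", "body": {"plan": [{"x": 0, "y": 0, "z": 0.002, "yaw": 0, "fingers": 1}, {"x": 0, "y": 0, "z": 0.004, "yaw": 0, "fingers": 1}, {"x": 0, "y": 0, "z": 0.005, "yaw": 0, "fingers": 1}, {"x": 0, "y": 0, "z": 0.005, "yaw": 0, "fingers": 1}]}}

```text
time: 18.35
eef_pos: [0.5468, 0.0029, 0.056]
tcp_rot: [-0.04, 0.999, 0.001, -0.001]
contact_force: [-2.8, 2.8, 4.5]
opening: 0.699
finger_force: 45.3
```

```bash
python3 - <<'E'
from h import *
s=ctrl.get_state();print(s["time"],bay(),s["contact_force"])
E
```

```text
18.35 [-0.0289 -0.0007  0.056  -0.0032] [-2.8028  2.7658  4.5497]
```

Emit:
{"method": "move_arm", "body": {"plan": [{"x": 0, "y": 0, "z": 0, "yaw": 0, "fingers": 0}, {"x": 0, "y": 0, "z": 0, "yaw": 0, "fingers": 0}, {"x": 0, "y": 0, "z": 0, "yaw": 0, "fingers": 0}, {"x": 0, "y": 0, "z": 0, "yaw": 0, "fingers": 0}, {"x": 0, "y": 0, "z": -0.04, "yaw": 0, "fingers": 0}]}}

```text
time: 18.85
eef_pos: [0.5434, 0.0029, 0.0896]
tcp_rot: [-0.04, 0.999, 0.001, -0.006]
contact_force: [1.1, -0.1, -0.2]
opening: 0.999
finger_force: 0.0
```

Emit:
{"method": "move_arm", "body": {"plan": [{"x": 0, "y": 0, "z": -0.045, "yaw": 0, "fingers": 0}, {"x": 0.04, "y": 0, "z": -0.06, "yaw": 0.1, "fingers": 0}, {"x": 0.09, "y": 0, "z": -0.06, "yaw": 0.25, "fingers": 0}, {"x": 0.1, "y": 0, "z": -0.06, "yaw": 0.4, "fingers": 0}, {"x": 0.1, "y": 0, "z": -0.06, "yaw": 0.54, "fingers": 0}]}}

```text
time: 19.35
eef_pos: [0.4462, -0.0055, 0.1546]
tcp_rot: [0.231, 0.973, -0.0, -0.0]
contact_force: [-0.1, 0.6, 0.6]
opening: 0.999
finger_force: 0.0
```

Emit:
{"method": "move_arm", "body": {"plan": [{"x": 0, "y": 0, "z": 0, "yaw": 0.14, "fingers": 0}, {"x": 0, "y": 0, "z": 0, "yaw": 0.28, "fingers": 0}, {"x": 0, "y": 0, "z": 0, "yaw": 0.42, "fingers": 0}, {"x": 0, "y": 0, "z": 0, "yaw": 0.56, "fingers": 0}, {"x": 0, "y": 0, "z": 0, "yaw": 0.7, "fingers": 0}]}}

```text
time: 19.85
eef_pos: [0.4484, -0.0058, 0.1551]
tcp_rot: [0.55, 0.835, 0.0, 0.0]
contact_force: [-0.1, 0.2, 0.1]
opening: 1.0
finger_force: 0.0
```

Emit:
{"method": "move_arm", "body": {"plan": [{"x": 0, "y": 0, "z": 0, "yaw": 0.14, "fingers": 0}, {"x": 0, "y": 0, "z": 0, "yaw": 0.28, "fingers": 0}, {"x": 0, "y": 0, "z": 0, "yaw": 0.33, "fingers": 0}, {"x": 0, "y": 0, "z": 0, "yaw": 0.33, "fingers": 0}]}}

```text
time: 20.25
eef_pos: [0.4484, -0.0058, 0.1551]
tcp_rot: [0.678, 0.735, 0.0, 0.0]
contact_force: [-0.8, 0.2, 0.7]
opening: 0.998
finger_force: 0.0
```

```bash
python3 - <<'E'
from h import *
s=ctrl.get_state();print(s["time"],bay(),s["qpos"]);go(-.125,-.0012,.014,-.003-np.pi/2);snap('w7')
im=ctrl.read_camera("scene")[...,::-1];cv2.imwrite("pics/s1.png",cv2.resize(im[80:310,140:446],(798,600),interpolation=cv2.INTER_CUBIC))
E
```

```text
20.25 [-0.1276 -0.0012  0.1551 -1.5727] [-0.2398 -0.1499  2.1834 -0.      1.1081 -0.3208]
shift [-0.      0.0026  0.1411] yaw 0.0010958161738909844
20.25 [ 0.4484 -0.0058  0.1551] [0.6779 0.7352 0.     0.    ]
```

View pics/s1.png

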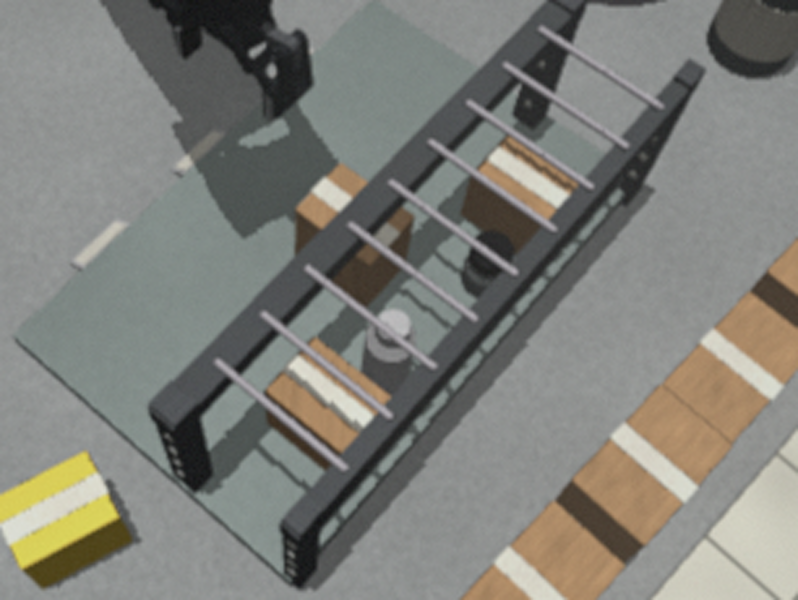

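The scene picture shows the low carton (515,190) and the mid carton (325,400) under the deck at the stop, with the can (390,340) and pot (490,260) standing. The tall carton (350,235) waits in the middle lane. Lower and push with the knuckle.

Emit:
{"method": "move_arm", "body": {"plan": [{"x": 0, "y": 0, "z": 0.045, "yaw": 0.001, "fingers": 0}, {"x": 0, "y": 0, "z": 0.09, "yaw": 0.001, "fingers": 0}, {"x": 0, "y": 0, "z": 0.125, "yaw": 0.001, "fingers": 0}, {"x": 0, "y": 0, "z": 0.139, "yaw": 0.001, "fingers": 0}, {"x": 0, "y": 0, "z": 0.139, "yaw": 0.001, "fingers": 0}]}}

```text
time: 20.85
eef_pos: [0.4461, -0.0052, 0.0136]
tcp_rot: [0.678, 0.735, -0.002, -0.003]
contact_force: [-0.6, 0.1, 0.4]
opening: 1.0
finger_force: 0.0
```

Emit:
{"method": "move_arm", "body": {"plan": [{"x": 0, "y": 0.005, "z": 0, "yaw": 0, "fingers": 0}, {"x": 0, "y": 0.01, "z": 0, "yaw": 0, "fingers": 0}, {"x": 0, "y": 0.015, "z": 0, "yaw": 0, "fingers": 0}, {"x": 0, "y": 0.02, "z": 0, "yaw": 0, "fingers": 0}, {"x": 0, "y": 0.025, "z": 0, "yaw": 0, "fingers": 0}]}}

```text
time: 21.35
eef_pos: [0.474, -0.0037, 0.0167]
tcp_rot: [0.678, 0.735, 0.0, 0.0]
contact_force: [-1.8, -0.2, 0.8]
opening: 0.996
finger_force: 0.0
```

```bash
python3 - <<'E'
from h import *
s=ctrl.get_state();print(s["time"],bay(),s["contact_force"],s["wrist_torque"]);go(-.035,-.0012,.016,-.003-np.pi/2)
E
```

```text
21.35 [-0.102  -0.0013  0.0167 -1.5735] [-1.7779 -0.1738  0.7896] [ 0.0198  0.1831 -0.0366]
shift [0.0003 0.067  0.0007] yaw 0.00027266630045730267
```

Contact at the expected place (1.8 N sliding). Continue slowly.

Emit:
{"method": "move_arm", "body": {"plan": [{"x": 0, "y": 0.006, "z": 0, "yaw": 0, "fingers": 0}, {"x": 0, "y": 0.012, "z": 0, "yaw": 0, "fingers": 0}, {"x": 0, "y": 0.018, "z": 0, "yaw": 0, "fingers": 0}, {"x": 0, "y": 0.024, "z": 0, "yaw": 0, "fingers": 0}, {"x": 0, "y": 0.03, "z": 0, "yaw": 0, "fingers": 0}]}}

```text
time: 21.85
eef_pos: [0.5038, -0.0013, 0.016]
tcp_rot: [0.678, 0.735, -0.0, -0.0]
contact_force: [-1.1, -0.4, 0.0]
opening: 0.999
finger_force: 0.0
```

Emit:
{"method": "move_arm", "body": {"plan": [{"x": 0, "y": 0.006, "z": 0, "yaw": 0, "fingers": 0}, {"x": 0, "y": 0.012, "z": 0, "yaw": 0, "fingers": 0}, {"x": 0, "y": 0.018, "z": 0, "yaw": 0, "fingers": 0}, {"x": 0, "y": 0.024, "z": 0, "yaw": 0, "fingers": 0}, {"x": 0, "y": 0.03, "z": 0, "yaw": 0, "fingers": 0}]}}

```text
time: 22.35
eef_pos: [0.5337, 0.0011, 0.0161]
tcp_rot: [0.678, 0.735, -0.0, -0.0]
contact_force: [-0.6, -0.4, -0.4]
opening: 0.995
finger_force: 0.0
```

```bash
python3 - <<'E'
from h import *
s=ctrl.get_state();print(s["time"],bay(),s["contact_force"],s["wrist_torque"],s["joint_efforts"])
E
```

```text
22.35 [-0.0421 -0.0014  0.0161 -1.5738] [-0.6385 -0.3847 -0.3941] [-0.0419  0.1093 -0.0232] [ -0.039  -32.976  -22.45     0.0544  -0.2785  -0.0144]
```

Emit:
{"method": "move_arm", "body": {"plan": [{"x": 0, "y": 0.003, "z": 0, "yaw": 0, "fingers": 0}, {"x": 0, "y": 0.006, "z": 0, "yaw": 0, "fingers": 0}, {"x": 0, "y": 0.009, "z": 0, "yaw": 0, "fingers": 0}, {"x": 0, "y": 0.011, "z": 0, "yaw": 0, "fingers": 0}]}}

```text
time: 22.75
eef_pos: [0.5443, 0.002, 0.0161]
tcp_rot: [0.678, 0.735, -0.0, -0.0]
contact_force: [-1.3, -0.0, 0.2]
opening: 1.003
finger_force: 0.0
```

```bash
python3 - <<'E'
from h import *
s=ctrl.get_state();print(s["time"],bay(),s["contact_force"],s["wrist_torque"],s["joint_efforts"])
E
```

```text
22.75 [-0.0314 -0.0014  0.0161 -1.5738] [-1.3052 -0.0033  0.2162] [-0.0065  0.1576  0.0462] [  0.0281 -33.7149 -22.8486   0.0516  -0.2571  -0.0019]
```

Emit:
{"method": "move_arm", "body": {"plan": [{"x": 0, "y": 0.0015, "z": 0, "yaw": 0, "fingers": 0}, {"x": 0, "y": 0.003, "z": 0, "yaw": 0, "fingers": 0}]}}

```text
time: 22.95
eef_pos: [0.5472, 0.0022, 0.0161]
tcp_rot: [0.678, 0.735, -0.0, -0.0]
contact_force: [-1.6, -0.7, 0.4]
opening: 0.998
finger_force: 0.0
```

Emit:
{"method": "move_arm", "body": {"plan": [{"x": 0, "y": 0.001, "z": 0, "yaw": 0, "fingers": 0}, {"x": 0, "y": 0.002, "z": 0, "yaw": 0, "fingers": 0}]}}

```text
time: 23.15
eef_pos: [0.5479, 0.0025, 0.0158]
tcp_rot: [0.678, 0.735, -0.001, -0.001]
contact_force: [-8.5, 0.2, 3.0]
opening: 1.0
finger_force: 0.0
```

```bash
python3 - <<'E'
from h import *
s=ctrl.get_state();print(s["time"],bay(),s["contact_force"],s["wrist_torque"],s["joint_efforts"])
E
```

```text
23.15 [-0.0278 -0.0012  0.0158 -1.5736] [-8.5083  0.1706  3.0135] [-0.0434  0.6106 -0.0148] [ -0.0282 -32.8798 -24.955    0.1714  -1.1683  -0.0054]
```

The 8.5 N contact came where expected. Now back off, rise, and turn the wrist so the camera looks at the row unobstructed from above.

Emit:
{"method": "move_arm", "body": {"plan": [{"x": 0, "y": -0.01, "z": 0, "yaw": 0, "fingers": 0}, {"x": 0, "y": -0.04, "z": 0, "yaw": 0, "fingers": 0}, {"x": 0, "y": -0.08, "z": 0, "yaw": 0, "fingers": 0}, {"x": 0, "y": -0.08, "z": -0.045, "yaw": 0, "fingers": 0}, {"x": 0, "y": -0.08, "z": -0.09, "yaw": 0, "fingers": 0}]}}

```text
time: 23.65
eef_pos: [0.4651, -0.0034, 0.104]
tcp_rot: [0.678, 0.735, -0.002, -0.003]
contact_force: [2.1, -1.4, 0.2]
opening: 0.999
finger_force: 0.0
```

Emit:
{"method": "move_arm", "body": {"plan": [{"x": 0, "y": 0, "z": -0.05, "yaw": 0.05, "fingers": 0}, {"x": 0, "y": 0, "z": -0.1, "yaw": 0.18, "fingers": 0}, {"x": 0, "y": 0, "z": -0.15, "yaw": 0.3, "fingers": 0}, {"x": 0, "y": 0, "z": -0.2, "yaw": 0.43, "fingers": 0}, {"x": 0, "y": 0, "z": -0.25, "yaw": 0.56, "fingers": 0}]}}

```text
time: 24.15
eef_pos: [0.4689, -0.004, 0.3585]
tcp_rot: [0.856, 0.516, 0.001, 0.001]
contact_force: [1.3, -0.8, 1.2]
opening: 0.999
finger_force: 0.0
```

Emit:
{"method": "move_arm", "body": {"plan": [{"x": 0, "y": 0, "z": 0, "yaw": 0.14, "fingers": 0}, {"x": 0, "y": 0, "z": 0, "yaw": 0.28, "fingers": 0}, {"x": 0, "y": 0, "z": 0, "yaw": 0.42, "fingers": 0}, {"x": 0, "y": 0, "z": 0, "yaw": 0.56, "fingers": 0}, {"x": 0, "y": 0, "z": 0, "yaw": 0.7, "fingers": 0}]}}

```text
time: 24.65
eef_pos: [0.4693, -0.0041, 0.3562]
tcp_rot: [0.982, 0.191, 0.001, 0.0]
contact_force: [0.3, -0.4, -0.1]
opening: 0.999
finger_force: 0.0
```

Emit:
{"method": "move_arm", "body": {"plan": [{"x": 0, "y": 0, "z": 0, "yaw": 0.14, "fingers": 0}, {"x": 0, "y": 0, "z": 0, "yaw": 0.28, "fingers": 0}, {"x": 0, "y": 0, "z": 0, "yaw": 0.31, "fingers": 0}, {"x": 0, "y": 0, "z": 0, "yaw": 0.31, "fingers": 0}]}}

```text
time: 25.05
eef_pos: [0.4693, -0.0041, 0.3562]
tcp_rot: [0.999, 0.041, 0.0, 0.0]
contact_force: [0.6, 0.6, 0.2]
opening: 1.0
finger_force: 0.0
```

```bash
python3 - <<'E'
from h import *
s=ctrl.get_state();print(s["time"],bay(),s["contact_force"]);go(-.02,0,.36,np.pi)
E
```

```text
25.05 [-0.1066 -0.0012  0.3562 -3.1419] [0.5983 0.6336 0.2156]
shift [ 0.0866 -0.0012 -0.0038] yaw -0.00030574527718840727
```

Emit:
{"method": "move_arm", "body": {"plan": [{"x": 0.05, "y": 0, "z": 0, "yaw": 0, "fingers": 0}, {"x": 0.085, "y": 0, "z": 0, "yaw": 0, "fingers": 0}, {"x": 0.085, "y": 0, "z": 0, "yaw": 0, "fingers": 0}, {"x": 0.085, "y": 0, "z": 0, "yaw": 0, "fingers": 0}]}}

```text
time: 25.45
eef_pos: [0.5542, 0.0029, 0.3554]
tcp_rot: [0.999, 0.041, -0.001, -0.0]
contact_force: [-0.7, -0.1, -1.0]
opening: 1.0
finger_force: 0.0
```

```bash
python3 - <<'E'
from h import *
snap('w8')
im=load('w8')[0][10:280,60:420]
cv2.imwrite("pics/w8c.png",cv2.resize(im,(800,600),interpolation=cv2.INTER_CUBIC))
E
```

```text
25.45 [0.5542 0.0029 0.3554] [ 0.9991  0.0413 -0.0009 -0.0001]
```

View pics/w8c.png

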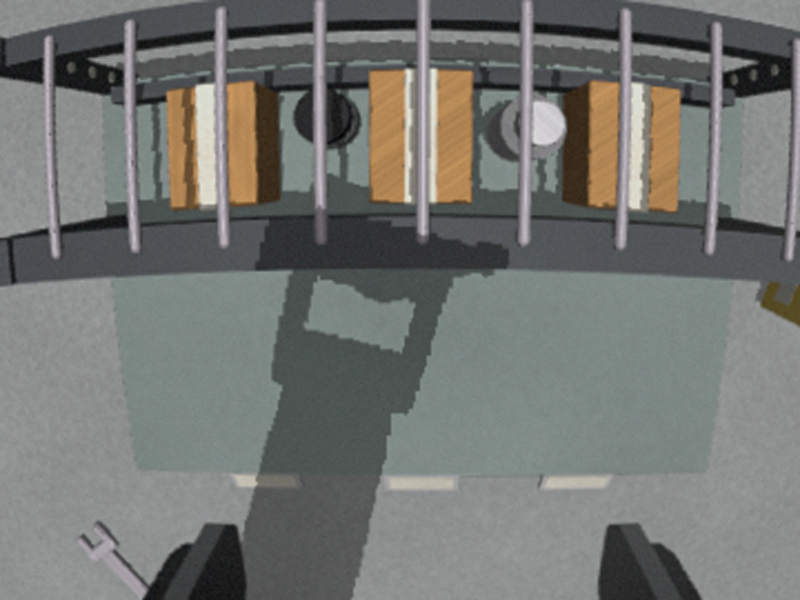

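The last view shows the three cartons in a row at (210,148), (421,137) and (635,147), with pot and can standing between and the labels at (267,480), (421,483) and (576,481). I'll check the numbers.

```bash
python3 - <<'E'
from h import *
st=load('w8')[1]
f=lambda p,z:(onz('wrist',(np.array(p,float)+.5)/2.2222-.5+[60,10],z,st)[:,:2]-O)@RB*1000
lab=f([(232,474),(299,474),(386,476),(457,476),(541,476),(611,474)],.018)
print('labels',lab.tolist())
lc=lab.reshape(3,2,2).mean(1);yw=np.arctan2(-(lc[0]-lc[2])[0],(lc[0]-lc[2])[1]);print('lab c',lc)
for n,z,p in(('L',.088,[(166,90),(255,82),(260,207),(171,210)]),('M',.108,[(370,71),(473,70),(472,203),(371,202)]),('R',.098,[(588,83),(680,91),(679,211),(589,208)])):
    q=f(p,z);ax=(q[0]+q[1]-q[2]-q[3])/2;ay=(q[0]+q[3]-q[1]-q[2])/2;print(n,q.mean(0),'len',np.hypot(*ax),np.hypot(*ay),'yaw',np.degrees(np.arctan2(ax[1],ax[0])),np.degrees(np.arctan2(-ay[0],ay[1])),'backx',q[:2,0])
E
```

```text
labels [[-172.18175108028254, 156.28257952355963], [-170.964601420688, 98.93511203555131], [-171.94944823109924, 27.69890549403206], [-171.8810120676367, -29.625735435157736], [-172.50983944334814, -98.44630773709316], [-171.8062954862954, -158.08635728845698]]
lab c [[-171.5732  127.6088]
 [-171.9152   -0.9634]
 [-172.1581 -128.2663]]
L [ 85.997 130.603] len 79.24116332762 59.737417950593795 yaw 0.974859254927677 -1.0266838594541279 backx [125.9131 125.3106]
M [86.4304 -0.9152] len 78.5473550251317 59.01153685148575 yaw 0.041390650493480965 0.039138275812787546 backx [125.3878 126.0203]
R [  85.1428 -131.7646] len 77.11446948493654 59.72967474634563 yaw 1.5658275178090522 1.240705113758787 backx [123.254  124.1173]
```

Each carton is within about 2 mm of its label line and within about 1.5° of square. Both are reading accuracy, and each was pushed until it met the stop. The robot is clear, so I hand in.

```bash
python3 -c "
from h import *
print(ctrl.sign_off())"
```

```text
the job is handed in; nothing more can be done
None
```

I handed the job in at about 25.5 s. All three cartons stand against the back stop, each within about 2 mm of its label plate's line and 1.5° of square. Each was pushed home at under 10 N, and the can and pot are still standing between them.

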